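Gauge how far the press plate has sunk in a cheese mould

TASK

Lift the depth gauge out of its stand and set it flat on the cheese mould's lid with its rod in the lid's hole, then press the rod gently down until it bottoms on the press plate inside, and leave it standing there. Then slide the red pointer on the scale post up until it is level with the red ring on the rod, let go, and leave the things around alone.

Things in the scene. Friction and masses are not known exactly. Their poses are not given: they have to be found in the camera images.
- gauge: Loose depth gauge, 0.3 kg: round steel foot 68 mm across, 14 mm thick, with a vertical 10 mm steel rod sliding through its centre. Origin: centre of the foot's underside, z up along the rod. The rod has a friction of about 3.5 N and stays where it is put. It starts fully up against its stop, so the gauge can be lifted by the cap on the rod. Starts upright, foot on the stand's top.
- rod_tip (a point): Lowest point (rounded) of the gauge's rod, on its axis; it goes down with the rod. At the start (rod fully up) it is 10 mm below the foot's underside. The rod can be pushed down from there by at most 62 mm.
- rod_ring (a point): Centre of the red ring (21 mm across, 6 mm high) fixed on the rod, 97 mm above the rod's tip, so 87 mm above the foot's underside when the rod is fully up. Its height is the gauge's reading.
- cap_top (a point): Centre of the top of the black cap, an upright cylinder 24 mm across, 30 mm high; at rest its top is 148 mm above the rod's tip. Hold and press the rod by it. The cap sits on a spring on the rod: pressed, it sinks up to 12 mm relative to the rod at 2 N per mm, then meets a hard stop; let go, it comes back up.
- station: Fixed wooden board 150 x 300 mm, 18 mm thick, with the mould and the scale post on it. Origin: centre of its underside. The mould is a white box 110 x 110 mm, its centre at y = +75 mm. The post (12 x 22 mm, aluminium with black marks, top 240 mm above the table) stands at y = -75 mm.
- lid_hole (a point): Centre of the mouth of the hole (15 mm across) in the mould's flat aluminium lid (116 x 116 mm, 8 mm thick), at the lid's top face, 118 mm above the table, z up. Inside, out of sight, a rigid press plate lies 30 to 65 mm below the lid's top face. The rod must bottom on it; more than 14 N on it spoils the cheese.
- pointer (a joint): Height of the pointer on the scale post in m: 0 at the bottom (its middle 115 mm above the table), 0.09 at the top; it slides with a friction of about 2.5 N and stays where it is left.
- pointer_line (a point): The red pointing edge (3 mm thick) on the pointer's black carriage, at its mid height; it points from the post toward the mould. Its height is what must be level with the ring.
- pointer_grip (a point): Point to pinch on the pointer's red tab, a bar 12 x 12 mm in section that stands out from the carriage along the station's -x (toward the robot), to 84 mm from the post's axis. This point is on the bar's axis, 65 mm from the post's axis, at the height of the pointing edge. Axes as the station's: the bar runs along x and is pinched along y.
- stand: Fixed dark wooden stand 100 x 100 mm, 30 mm high, with a blind hole 17 mm across in its top's centre that takes the rod's tip. Origin: centre of its underside.
- cheese: Bystander: small loose cheese wheel 98 mm across, 34 mm high. Origin: centre of its underside.
- honey: Bystander: loose honey jar 56 mm across, 75 mm high. Origin: centre of its underside.
- card: Bystander: loose price card in a dark wooden foot, about 70 mm wide, 57 mm high. Origin: centre of the foot's underside.
Not all that is in view belongs to the job. There is more than one size of the gauge; the one meant has the size given above.

How it is judged:
By the outcome, as a careful person would: the job done as asked, in the order asked, and still so for the second after the job is handed in, with the robot touching nothing.
It also fails if it takes over 64 s, if anything falls off the work surface, if the arm or the gripper's body presses on something with over 40 N, if the wrist force passes 120 N, or if a joint passes its speed limit or range.

ROBOT

A 6-joint arm with a two-finger parallel gripper is mounted at the origin on the work surface. World frame = base frame: x ahead of the robot, y to its left, z up, the work surface at z = 0. Lengths are in m, angles in degrees, forces in N, time in s.
With the tool pointing down it reaches from about 0.35 to 0.875 m from the base axis. Payload 4.2 kg.
Tool frame: the origin (TCP) lies midway between the tips of the shut fingers; the grasp point (between the pads) lies 19 mm behind it; z points along the fingers, y is the line along which they close (so a half turn about z gives the same grasp; the last joint's range is limited). The gripper opens to 87 mm and grips with 3 to 60 N. Pads are 19 mm wide; open, the fingers measure 117 mm over their backs; the gripper's body (75 mm by 190 mm) begins 51 mm behind the grasp point.
Start: joints at [84.145, 22.042, 0.453, 0, -68.411, -14.817], TCP at [0.221, 0.585, 0.223] pointing down, gripper open.
Joint ranges: [-179.83, 179.83], [-69.29, 118.12], [-61.27, 80.66], [-181.25, 117.63], [-171.15, -9.14], [-177.46, 177.46]. Speed limits (degrees/s): [159.86, 159.86, 180, 180, 180, 180].

INTERFACE

Orientations are given as a 3x3 rotation matrix whose columns are the frame's x, y, z axes.
In Python, from station import r, cams gives the robot as it stands.
- The arm moves only by the tool play_rows, never from a script. Its argument "commands" is text: rows parted by semicolons, each of 6 numbers parted by spaces: the shift along the world's x, y, z normalised to -1 to 1, where 1 is 30 mm, then the turn, a rotation vector about the world's x, y, z normalised to -1 to 1, where 1 is 0.15 rad. A call has 1 to 20 rows; each row shifts and turns the commanded pose from where the row before left it; what a row does not reach is not made up. A row lasts 1/10 s, in which the tool goes at most 50 mm and 8.59 degrees, less where a joint would pass 70% of its speed; a pose out of reach is approached as far as the arm can. A call with a number of a shift or a turn outside -1 to 1 is refused whole. A call with a gripper value outside its range is refused whole. "grip" is the finger opening in mm, from 0 to 87, set as the call begins (left out, the last holds). The fingers move at their own pace and stop on an object; the grip force is fixed at half the most. Time passes only in rows, so rows that do not move let the fingers close. It gives the time, the measured TCP pose, the force, the opening and the grip force at its end, in the units of the state.
- r.sense(): the state, without advancing time (a new reading comes with each control period).
- cams.capture(name): name is "side" or "top"; returns (picture, depth): 420x560x3 uint8, blue, green, red; 420x560 float32, m along the optical axis (not along the pixel's ray), 0 where there is no reading.
- cams.camera_info(name): a dict with "mtx" (3x3 intrinsics, pixels), "R" (3x3) and "t" (3): a world point X has camera coordinates R X + t. Camera axes: x right, y down, z forward; pixel columns grow to the right and rows downward; lengths in m; the calibration is good to about 2 mm. A picture is of the moment at which its call begins. camera_info takes no time and is no camera call.
- r.finish_job(): hands the job in; it is judged then, once.
The state is a dict: "time_s": time; "joints": joint angles; "joint_velocities": joint speeds; "effort": joint torques, N m; "tcp_pos": TCP position; "ee_rot": TCP orientation; "wrist_force": force on the tool from outside, world axes, zero at the start; "moment": the same for the moment, N m; "gripper_width": opening from 0.0 (shut) to 1.0 (fully open); "gripper_force": force on a finger pad.
Only numpy, scipy, OpenCV 4.12 (cv2) and the standard library are available. Lean on these libraries where they do the work, as an engineer would, in place of code of your own. Each camera call takes 0.05 s, during which the arm holds its last target. There are 200 camera calls.

## Working session

There is one attempt and no reset: what is moved stays moved. The work goes in short steps, Python scripts to look and compute and a tool call to move; the robot and the scene stay as the last step left them, time stands still between calls to the robot, and variables do not carry over. Pictures are saved under pics/ and viewed, at most 10 in all, crops included, and the job is handed in when it is done.

Besides the shell and the picture viewer there is one more tool, called after ">>>" as name(argument=value, ...) on one line, values as JSON. play_rows: Moves the arm, as the interface text tells. Scaled input: -1 to 1 covers 30 mm each way for a shift and 0.15 rad each way for a turn. Its arguments: {"type":"object","properties":{"commands":{"type":"string"},"grip":{"type":"number"}},"required":["commands"]}

```bash
mkdir -p pics; ls; cat > h.py <<'E'
import numpy as np, cv2
from station import r, cams
def cap(n):
    im,d=cams.capture(n); np.savez('last_%s.npz'%n,im=im,d=d); return im,d
def w(n,u,v,z):
    "world point of pixel on plane z"
    i=cams.camera_info(n); R=np.array(i['R']);t=np.array(i['t']).ravel()
    ray=R.T@np.linalg.inv(i['mtx'])@[u,v,1]; c=-R.T@t
    return c+ray*(z-c[2])/ray[2]
def wd(n,u,v,d):
    i=cams.camera_info(n); R=np.array(i['R']);t=np.array(i['t']).ravel()
    return R.T@(np.linalg.inv(i['mtx'])@[u,v,1]*d-t)
def px(n,X):
    i=cams.camera_info(n); p=np.array(i['mtx'])@(np.array(i['R'])@X+np.array(i['t']).ravel()); return p[:2]/p[2]
E
python3 - <<'E'
from h import *
for n in('side','top'):
    im,d=cap(n); cv2.imwrite('pics/%s0.png'%n,im); i=cams.camera_info(n); print(n,i['mtx'],-np.array(i['R']).T@np.array(i['t']).ravel(),i['R'])
s=r.sense(); print(s['ee_rot'],s['gripper_width'],s['time_s'])
E
```

```text
pics
side [[435.17363035   0.         277.98307973]
 [  0.         435.17363035 213.54723885]
 [  0.           0.           1.        ]] [0.42580179 0.66921738 0.91620758] [[-0.96763912 -0.25188729  0.015077  ]
 [-0.19784125  0.72021746 -0.66494034]
 [ 0.1566313  -0.64640514 -0.74674429]]
top [[474.91981382   0.         276.05291926]
 [  0.         474.91981382 210.46307384]
 [  0.           0.           1.        ]] [ 0.45995078 -0.0319887   1.2023931 ] [[ 0.00811518 -0.9999468  -0.00636641]
 [-0.99100415 -0.00719177 -0.13363775]
 [ 0.13358485  0.00739363 -0.9910098 ]]
[[ 9.35569458e-01 -3.53142233e-01 -5.93632211e-04]
 [-3.53142711e-01 -9.35567510e-01 -1.91293533e-03]
 [ 1.20155243e-04  1.99932075e-03 -9.99997994e-01]] 0.9977140617558125 0.1
```

View pics/side0.png

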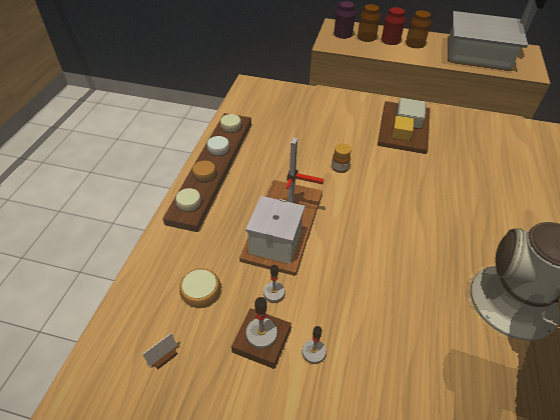

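View pics/top0.png

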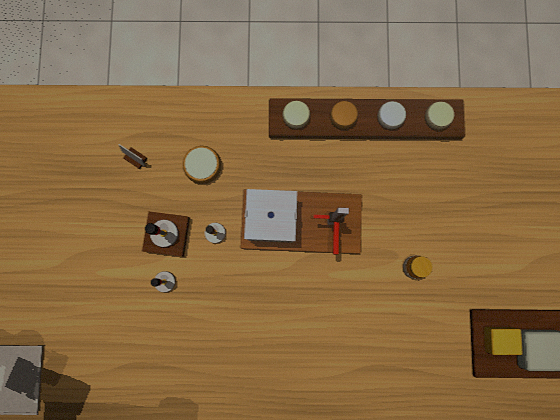

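Side view: three gauges, at (262,330) on the dark stand with a big foot, and two smaller ones at (274,290) and (315,350) on the table. The mould is at (275,225) and its hole at (277,217). The red tab runs from (290,177) to (323,181). In the top view the stand gauge is at (165,234), the decoys at (215,232) and (164,282), and the hole at (270,214). I choose the one on the stand and check it in a crop.

```bash
python3 - <<'E'
from h import *
S=np.load('last_side.npz')['im'];T=np.load('last_top.npz')['im']
def c(im,u,v,a,b,k): return cv2.resize(im[v:v+b,u:u+a],None,fx=k,fy=k,interpolation=cv2.INTER_CUBIC)
o=np.zeros((600,800,3),np.uint8)
o[:300,:400]=c(S,225,290,100,75,4)      # stand side
o[:300,400:]=c(S,240,130,100,75,4)      # post side
o[300:,:400]=c(T,130,200,100,75,4)      # stand top
o[300:,400:]=c(T,235,182,133,100,3)[:300,:400] if 0 else cv2.resize(T[182:282,235:368],(400,300),interpolation=cv2.INTER_CUBIC)
cv2.imwrite('pics/crop1.png',o)
E
```

```text
(no output)
```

View pics/crop1.png

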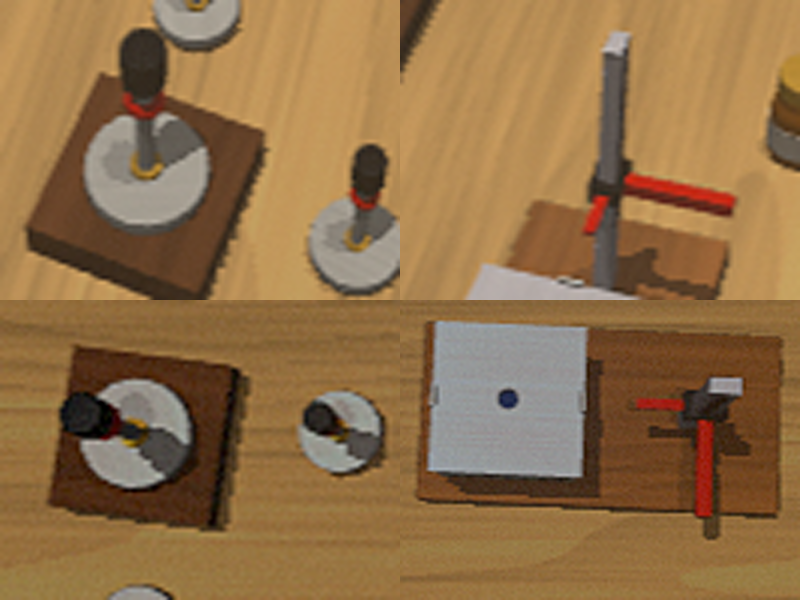

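The crop confirms it: the gauge on the stand has the large foot (about twice the decoys'), red ring and black cap. Foot centre is at about (163.6,233.3) top and (261.4,332.4) side.

```bash
python3 - <<'E'
from h import *
S=np.load('last_side.npz')['im'];T=np.load('last_top.npz')['im']
def U(x,y,u0,v0,k): return u0+(x+.5)/k-.5, v0+(y+.5)/k-.5
def blob(im,z,n,u,v,rad,lo):
    g=im.min(2); m=(g>lo).astype(np.uint8); 
    k=np.zeros_like(m); cv2.circle(k,(int(u),int(v)),rad,1,-1); m*=k
    cs,_=cv2.findContours(m,0,1); c=max(cs,key=cv2.contourArea); h=cv2.convexHull(c)
    e=cv2.fitEllipse(h); return e, w(n,*e[0],z)
print('foot side',w('side',*U(147,171,225,290,4),.044)); print('foot top',w('top',*U(135,134,130,200,4),.044))
print(blob(S,.044,'side',261,332,20,110)); print(blob(T,.044,'top',163,233,18,110))
print('hole top',w('top',*U(108,99,235,182,3.008),.118),'side',w('side',277,217,.118))
# lid corners top crop
L=[U(x-400,y-300,235,182,3.008) for x,y in((432,321),(587,327),(584,477),(428,470))]
P=np.array([w('top',*p,.118) for p in L]); print(P,P.mean(0))
B=[U(x-400,y-300,235,182,3.008) for x,y in((782,336),(778,517),(418,498))]
print('board',[w('top',*p,.018) for p in B])
print('tab tip top',w('top',*U(304,215,235,182,3.008),.121),'tab root',w('top',*U(305,118,235,182,3.008),.121))
print('post top',w('top',*U(325,87,235,182,3.008),.24), w('side',*U(220,42,240,130,4),.24))
print('stand corners',[w('top',*U(x,y-300,130,200,4),.03) for x,y in((77,347),(240,368),(216,527),(50,502))])
E
```

```text
foot side [0.55682567 0.25594292 0.044     ]
foot top [0.55809069 0.25217226 0.044     ]
(((261.1194152832031, 331.65093994140625), (27.84256935119629, 30.87362289428711), 86.87261199951172), array([0.55782438, 0.25446658, 0.044     ]))
(((166.83546447753906, 226.91534423828125), (12.292421340942383, 24.857967376708984), 119.8702163696289), array([0.57342537, 0.24427847, 0.044     ]))
hole top [ 0.5964748  -0.01135809  0.118     ] side [ 0.59269958 -0.01018855  0.118     ]
[[ 0.65666015  0.04783228  0.118     ]
 [ 0.65279999 -0.07165926  0.118     ]
 [ 0.53720878 -0.06964433  0.118     ]
 [ 0.54162504  0.04894567  0.118     ]] [ 0.59707349 -0.01113141  0.118     ]
board [array([ 0.66405898, -0.23901864,  0.018     ]), array([ 0.51252284, -0.23330473,  0.018     ]), array([0.52587661, 0.06429754, 0.018     ])]
tab tip top [ 0.50901744 -0.16008065  0.121     ] tab root [ 0.58262175 -0.16147861  0.121     ]
post top [ 0.59040666 -0.16098665  0.24      ] [ 0.58899976 -0.16012645  0.24      ]
stand corners [array([0.61338766, 0.29400252, 0.03      ]), array([0.60094519, 0.191799  , 0.03      ]), array([0.50228006, 0.20338788, 0.03      ]), array([0.51683125, 0.30644708, 0.03      ])]
```

>>> play_rows(commands="0.933 -0.922 0 0 0 0.178;0.933 -0.922 0 0 0 0.178;0.933 -0.922 0 0 0 0.178;0.933 -0.922 0 0 0 0.178;0.933 -0.922 0 0 0 0.178;0.933 -0.922 0 0 0 0.178;0.933 -0.922 0 0 0 0.178;0.933 -0.922 0 0 0 0.178;0.933 -0.922 0 0 0 0.178;0.933 -0.922 0 0 0 0.178;0.933 -0.922 0 0 0 0.178;0.933 -0.922 0 0 0 0.178;0 0 0 0 0 0;0 0 0 0 0 0;0 0 0 0 0 0", grip=60)

```text
time_s: 1.6
tcp_pos: [0.5559, 0.2532, 0.2222]
ee_rot: [[0.999, -0.04, -0.001], [-0.04, -0.999, -0.0], [-0.001, 0.0, -1.0]]
wrist_force: [-1.0, -0.6, 0.6]
gripper_width: 0.688
gripper_force: 0.0
```

>>> play_rows(commands="0.03 0 -0.7 0 0 0;0 0 -0.7 0 0 0;0 0 -0.7 0 0 0;0 0 -0.5 0 0 0;0 0 -0.3 0 0 0;0 0 0 0 0 0;0 0 0 0 0 0")

```text
time_s: 2.3
tcp_pos: [0.5575, 0.2536, 0.1363]
ee_rot: [[0.999, -0.039, 0.001], [-0.039, -0.999, 0.0], [0.001, -0.0, -1.0]]
wrist_force: [0.4, -0.7, 0.9]
gripper_width: 0.686
gripper_force: 0.0
```

>>> play_rows(commands="0 0 0 0 0 0;0 0 0 0 0 0;0 0 0 0 0 0;0 0 0 0 0 0;0 0 0 0 0 0;0 0 0 0 0 0;0 0 0 0 0 0;0 0 0 0 0 0", grip=15)

```text
time_s: 3.1
tcp_pos: [0.5575, 0.253, 0.1356]
ee_rot: [[0.999, -0.04, 0.0], [-0.04, -0.999, 0.0], [0.0, -0.0, -1.0]]
wrist_force: [-0.1, 1.0, 0.1]
gripper_width: 0.262
gripper_force: 30.0
```

>>> play_rows(commands="0 0 0.4 0 0 0;0 0 0.8 0 0 0;0 0 0.9 0 0 0;0 0 0.9 0 0 0;0 0 0.7 0 0 0;0 0 0.3 0 0 0;0 0 0 0 0 0")

```text
time_s: 3.8
tcp_pos: [0.5575, 0.253, 0.2567]
ee_rot: [[0.999, -0.041, 0.001], [-0.041, -0.999, 0.001], [0.001, -0.001, -1.0]]
wrist_force: [-0.2, -0.1, -3.3]
gripper_width: 0.265
gripper_force: 30.0
```

>>> play_rows(commands="0.1 -0.6 0 0 0 0;0.1 -0.7 0 0 0 0;0.1 -0.7 0 0 0 0;0.1 -0.7 0 0 0 0;0.1 -0.7 0 0 0 0;0.1 -0.7 0 0 0 0;0.1 -0.7 0 0 0 0;0.1 -0.7 0 0 0 0;0.1 -0.7 0 0 0 0;0.1 -0.7 0 0 0 0;0.1 -0.7 0 0 0 0;0.1 -0.7 0 0 0 0;0.08 -0.5 0 0 0 0;0 0 0 0 0 0;0 0 0 0 0 0;0 0 0 0 0 0;0 0 0 0 0 0")

```text
time_s: 5.5
tcp_pos: [0.5956, -0.0105, 0.2554]
ee_rot: [[0.999, -0.039, -0.0], [-0.039, -0.999, 0.0], [-0.0, -0.0, -1.0]]
wrist_force: [-0.4, -0.1, -3.2]
gripper_width: 0.267
gripper_force: 30.0
```

```bash
python3 - <<'E'
from h import *
S,_=cap('side');T,_=cap('top')
print(px('side',[.596,-.011,.138]),px('top',[.596,-.011,.138]))
o=np.hstack([cv2.resize(S[170:270,235:310],(450,600),interpolation=cv2.INTER_CUBIC),cv2.resize(T[180:280,240:298],(348,600),interpolation=cv2.INTER_CUBIC)])
cv2.imwrite('pics/c2.png',o)
E
```

```text
[275.8703657  211.00674393] [270.25239637 213.67897209]
```

View pics/c2.png

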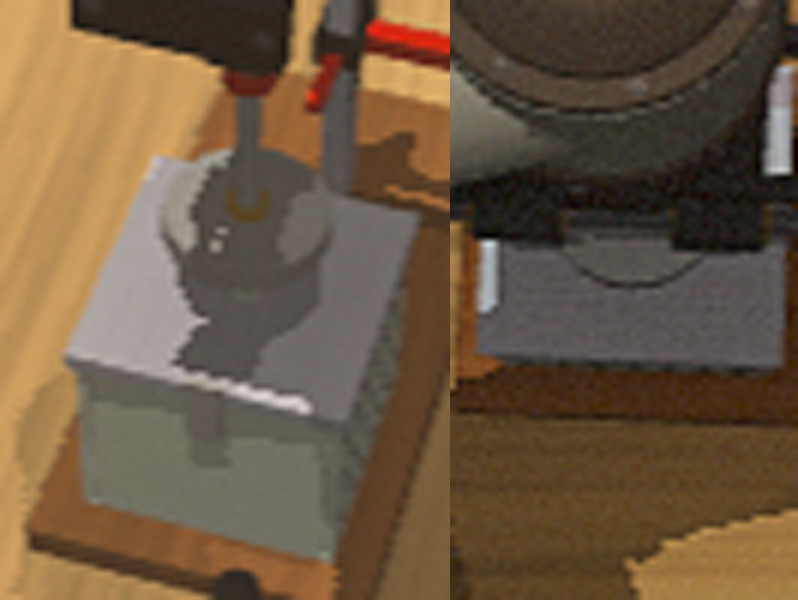

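The side crop shows the held gauge upright above the lid: foot ellipse x 160–331, collar at (247,205). In the top crop only the foot's front edge shows, its lowest point at (632,286). I'll compare foot and hole in the same camera.

```bash
python3 - <<'E'
from h import *
for n,u,v in(('side',277,217),('top',270,214)):
    im=cv2.imread('pics/%s0.png'%n).astype(float).min(2) if 0 else cv2.cvtColor(cv2.imread('pics/%s0.png'%n),6).astype(float)
    p=im[v-6:v+7,u-6:u+7]; b=np.median(np.r_[p[0],p[-1],p[:,0],p[:,-1]]); wt=np.clip(b-p-25,0,None); yy,xx=np.mgrid[v-6:v+7,u-6:u+7]
    c=(wt*xx).sum()/wt.sum(),(wt*yy).sum()/wt.sum(); print(n,'hole',c,w(n,*c,.118))
x,y=.5956,-.0105
a=np.linspace(0,2*np.pi,360)
for n in('side','top'):
    for z in(.1638,.1498):
        E=np.array([px(n,[x+.034*np.cos(t),y+.034*np.sin(t),z]) for t in a])
        o=(235,170) if n=='side' else (240,180)
        E=(E-o+.5)*6-.5+((450,0) if n=='top' else (0,0))
        print(n,z,'L',E[:,0].min(),'R',E[:,0].max(),'T',E[:,1].min(),'B',E[:,1].max())
E
```

```text
side hole (np.float64(275.43524096385545), np.float64(216.90060240963857)) [ 0.59646259 -0.00948999  0.118     ]
top hole (np.float64(270.44155368266763), np.float64(214.42872847196776)) [ 0.59681995 -0.01105798  0.118     ]
side 0.1638 L 162.7058731842901 R 335.481450550158 T 143.91015863800135 B 270.44129043827587
side 0.1498 L 163.15914189723605 R 334.1945856243053 T 168.00327700049144 B 294.3042562308338
top 0.1638 L 538.8898542644922 R 723.8418423358675 T 105.4263337538091 B 288.84208409657674
top 0.1498 L 540.8271991083669 R 723.361791662091 T 111.46706346770299 B 292.52693227114696
```

>>> play_rows(commands="0.02 -0.01 -0.3 0 0 0;0 0 -0.3 0 0 0;0 0 -0.1 0 0 0;0 0 -0.07 0 0 0;0 0 -0.05 0 0 0;0 0 -0.05 0 0 0;0 0 0 0 0 0")

```text
time_s: 6.3
tcp_pos: [0.5964, -0.0115, 0.2294]
ee_rot: [[0.999, -0.04, 0.0], [-0.04, -0.999, 0.0], [0.0, -0.0, -1.0]]
wrist_force: [0.4, 0.7, -2.9]
gripper_width: 0.265
gripper_force: 30.0
```

```bash
python3 - <<'E'
from h import *
s=r.sense(); print(s['wrist_force'],s['moment'],s['tcp_pos'])
E
```

```text
[ 0.41341421  0.65505776 -2.92911449] [-0.07054441  0.02122686  0.01474044] [ 0.59639145 -0.01148484  0.22944197]
```

>>> play_rows(commands="0 0 -0.07 0 0 0;0 0 -0.07 0 0 0;0 0 0 0 0 0")

```text
time_s: 6.6
tcp_pos: [0.5961, -0.0115, 0.2249]
ee_rot: [[0.999, -0.041, -0.001], [-0.041, -0.999, 0.0], [-0.001, 0.0, -1.0]]
wrist_force: [0.5, 0.3, -4.4]
gripper_width: 0.266
gripper_force: 30.0
```

>>> play_rows(commands="0 0 -0.05 0 0 0;0 0 0 0 0 0")

```text
time_s: 6.8
tcp_pos: [0.5966, -0.0115, 0.2239]
ee_rot: [[0.999, -0.04, 0.001], [-0.04, -0.999, -0.0], [0.001, 0.0, -1.0]]
wrist_force: [-0.6, -0.7, -2.8]
gripper_width: 0.266
gripper_force: 30.0
```

>>> play_rows(commands="0 0 -0.03 0 0 0;0 0 -0.03 0 0 0;0 0 0 0 0 0;0 0 0 0 0 0")

```text
time_s: 7.2
tcp_pos: [0.5968, -0.0114, 0.2228]
ee_rot: [[0.999, -0.04, 0.002], [-0.04, -0.999, 0.0], [0.002, -0.0, -1.0]]
wrist_force: [0.3, 0.9, 1.8]
gripper_width: 0.266
gripper_force: 30.0
```

>>> play_rows(commands="0 0 0 0 0 0;0 0 0 0 0 0;0 0 0 0 0 0;0 0 0 0 0 0;0 0 0 0 0 0", grip=60)

```text
time_s: 7.7
tcp_pos: [0.5964, -0.0115, 0.2218]
ee_rot: [[0.999, -0.041, -0.0], [-0.041, -0.999, -0.0], [-0.0, 0.0, -1.0]]
wrist_force: [-0.2, -0.2, 0.4]
gripper_width: 0.629
gripper_force: 0.0
```

>>> play_rows(commands="0 0 0.4 0 0 0;0 0 0.6 0 0 0;0 0 0.6 0 0 0;0 0 0.3 0 0 0;0 0 0 0 0 0;0 0 0 0 0 0")

```text
time_s: 8.3
tcp_pos: [0.5961, -0.0114, 0.2786]
ee_rot: [[0.999, -0.041, -0.001], [-0.041, -0.999, 0.0], [-0.001, -0.0, -1.0]]
wrist_force: [-1.1, 0.2, -0.5]
gripper_width: 0.688
gripper_force: 0.0
```

>>> play_rows(commands="0 0 0 0 0 0;0 0 0 0 0 0;0 0 0 0 0 0;0 0 0 0 0 0;0 0 0 0 0 0;0 0 0 0 0 0;0 0 0 0 0 0;0 0 0 0 0 0;0 0 0 0 0 0", grip=0)

```text
time_s: 9.2
tcp_pos: [0.5964, -0.0115, 0.279]
ee_rot: [[0.999, -0.04, 0.0], [-0.04, -0.999, 0.0], [0.0, -0.0, -1.0]]
wrist_force: [-0.5, 0.2, 0.4]
gripper_width: 0.02
gripper_force: 0.0
```

```bash
python3 - <<'E'
from h import *
S,_=cap('side');s=r.sense(); print(s['wrist_force'],s['tcp_pos'],s['gripper_width'])
cv2.imwrite('pics/c3.png',cv2.resize(S[150:270,225:325],(500,600),interpolation=cv2.INTER_CUBIC))
E
```

```text
[ 0.72223029  0.17572815 -0.15696389] [ 0.59638289 -0.0114871   0.27896428] 0.010955068935332301
```

View pics/c3.png

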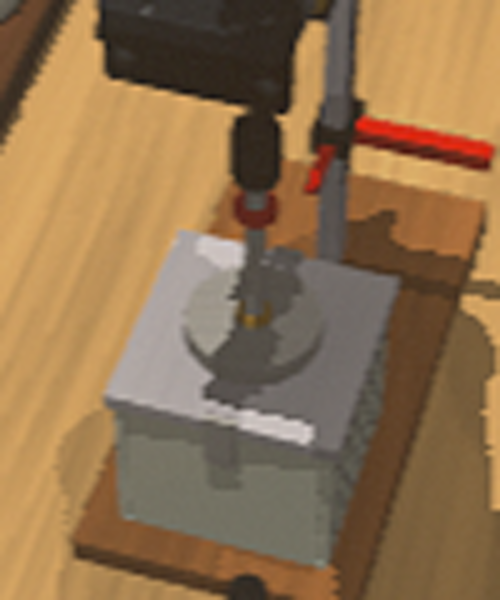

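The gauge is standing flat on the lid with its rod in the hole. The collar is at (253,316) and the ring at (255,209). Now I'll press with shut fingers.

>>> play_rows(commands="0 0 -0.3 0 0 0;0 0 -0.3 0 0 0;0 0 -0.1 0 0 0;0 0 -0.1 0 0 0;0 0 -0.1 0 0 0;0 0 -0.1 0 0 0;0 0 -0.1 0 0 0;0 0 -0.1 0 0 0;0 0 -0.1 0 0 0;0 0 -0.1 0 0 0;0 0 -0.05 0 0 0;0 0 0 0 0 0;0 0 0 0 0 0")

```text
time_s: 10.55
tcp_pos: [0.5964, -0.0115, 0.2353]
ee_rot: [[0.999, -0.04, -0.0], [-0.04, -0.999, 0.0], [-0.0, 0.0, -1.0]]
wrist_force: [-2.0, -0.0, 1.6]
gripper_width: 0.005
gripper_force: 1.0
```

>>> play_rows(commands="0 0 -0.04 0 0 0;0 0 -0.04 0 0 0;0 0 -0.04 0 0 0;0 0 0 0 0 0;0 0 0 0 0 0")

```text
time_s: 11.05
tcp_pos: [0.5964, -0.0115, 0.2318]
ee_rot: [[0.999, -0.04, -0.0], [-0.04, -0.999, -0.0], [-0.0, 0.0, -1.0]]
wrist_force: [-2.2, 0.1, 2.3]
gripper_width: 0.003
gripper_force: 1.2
```

```bash
python3 - <<'E'
from h import *
S,_=cap('side');s=r.sense(); print(s['wrist_force'],s['tcp_pos'])
cv2.imwrite('pics/c4.png',cv2.resize(S[150:270,225:325],(500,600),interpolation=cv2.INTER_CUBIC))
E
```

```text
[-2.59264155  0.11896727  1.8612412 ] [ 0.59639191 -0.01144921  0.23179933]
```

View pics/c4.png

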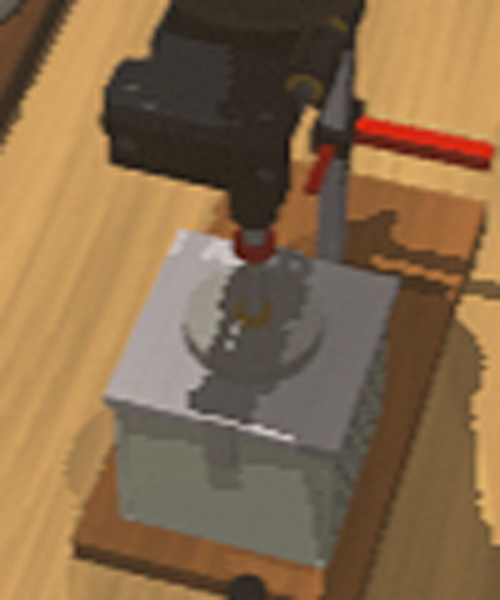

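The ring has gone down with the rod, from row 209 to 245 in the crop. I'll continue in small steps and watch the force.

>>> play_rows(commands="0 0 -0.04 0 0 0;0 0 -0.04 0 0 0;0 0 -0.03 0 0 0;0 0 -0.03 0 0 0;0 0 0 0 0 0")

```text
time_s: 11.6
tcp_pos: [0.5963, -0.0115, 0.2274]
ee_rot: [[0.999, -0.04, -0.0], [-0.04, -0.999, -0.0], [-0.0, 0.0, -1.0]]
wrist_force: [-2.4, -0.3, 3.0]
gripper_width: 0.01
gripper_force: 1.3
```

>>> play_rows(commands="0 0 -0.04 0 0 0;0 0 -0.04 0 0 0;0 0 -0.03 0 0 0;0 0 -0.03 0 0 0;0 0 0 0 0 0")

```text
time_s: 12.1
tcp_pos: [0.5963, -0.0115, 0.2232]
ee_rot: [[0.999, -0.04, -0.0], [-0.04, -0.999, -0.0], [-0.0, 0.0, -1.0]]
wrist_force: [-1.7, -0.3, 2.5]
gripper_width: 0.009
gripper_force: 1.3
```

>>> play_rows(commands="0 0 -0.04 0 0 0;0 0 -0.04 0 0 0;0 0 -0.03 0 0 0;0 0 -0.03 0 0 0;0 0 0 0 0 0")

```text
time_s: 12.6
tcp_pos: [0.5963, -0.0115, 0.219]
ee_rot: [[0.999, -0.04, -0.0], [-0.04, -0.999, -0.0], [-0.0, 0.0, -1.0]]
wrist_force: [-2.8, -0.1, 2.5]
gripper_width: 0.009
gripper_force: 1.3
```

>>> play_rows(commands="0 0 -0.04 0 0 0;0 0 -0.04 0 0 0;0 0 -0.03 0 0 0;0 0 -0.03 0 0 0;0 0 0 0 0 0")

```text
time_s: 13.1
tcp_pos: [0.5963, -0.0115, 0.2149]
ee_rot: [[0.999, -0.04, -0.0], [-0.04, -0.999, -0.0], [-0.0, 0.0, -1.0]]
wrist_force: [-2.3, -0.1, 3.6]
gripper_width: 0.005
gripper_force: 1.3
```

>>> play_rows(commands="0 0 -0.04 0 0 0;0 0 -0.04 0 0 0;0 0 -0.03 0 0 0;0 0 -0.03 0 0 0;0 0 0 0 0 0")

```text
time_s: 13.6
tcp_pos: [0.5962, -0.0115, 0.2106]
ee_rot: [[0.999, -0.04, -0.0], [-0.04, -0.999, -0.0], [-0.0, 0.0, -1.0]]
wrist_force: [-2.5, 0.3, 3.0]
gripper_width: -0.002
gripper_force: 1.3
```

>>> play_rows(commands="0 0 -0.04 0 0 0;0 0 -0.04 0 0 0;0 0 -0.03 0 0 0;0 0 -0.03 0 0 0;0 0 0 0 0 0")

```text
time_s: 14.1
tcp_pos: [0.5963, -0.0115, 0.2065]
ee_rot: [[0.999, -0.04, -0.0], [-0.04, -0.999, -0.0], [-0.0, 0.0, -1.0]]
wrist_force: [-2.1, 0.1, 2.4]
gripper_width: 0.006
gripper_force: 1.3
```

>>> play_rows(commands="0 0 -0.04 0 0 0;0 0 -0.04 0 0 0;0 0 -0.03 0 0 0;0 0 -0.03 0 0 0;0 0 0 0 0 0")

```text
time_s: 14.6
tcp_pos: [0.5965, -0.0115, 0.2025]
ee_rot: [[0.999, -0.04, 0.0], [-0.04, -0.999, -0.0], [0.0, 0.0, -1.0]]
wrist_force: [-1.4, 0.3, 2.5]
gripper_width: 0.009
gripper_force: 1.6
```

>>> play_rows(commands="0 0 -0.04 0 0 0;0 0 -0.04 0 0 0;0 0 -0.03 0 0 0;0 0 0 0 0 0;0 0 0 0 0 0")

```text
time_s: 15.1
tcp_pos: [0.5967, -0.0115, 0.2003]
ee_rot: [[0.999, -0.04, 0.001], [-0.04, -0.999, -0.0], [0.001, 0.0, -1.0]]
wrist_force: [-2.7, 0.2, 6.3]
gripper_width: 0.006
gripper_force: 3.5
```

>>> play_rows(commands="0 0 -0.04 0 0 0;0 0 0 0 0 0;0 0 0 0 0 0")

```text
time_s: 15.4
tcp_pos: [0.5969, -0.0116, 0.1995]
ee_rot: [[0.999, -0.04, 0.002], [-0.04, -0.999, -0.0], [0.002, 0.0, -1.0]]
wrist_force: [-3.6, -0.0, 8.1]
gripper_width: 0.006
gripper_force: 4.1
```

The force now climbs 2 N/mm, so the rod has bottomed. I'll back off slowly and note where contact is lost, which gives the cap height.

>>> play_rows(commands="0 0 0.04 0 0 0;0 0 0.04 0 0 0;0 0 0 0 0 0;0 0 0 0 0 0")

```text
time_s: 15.8
tcp_pos: [0.5969, -0.0114, 0.201]
ee_rot: [[0.999, -0.04, 0.002], [-0.04, -0.999, -0.0], [0.002, -0.0, -1.0]]
wrist_force: [-1.6, 0.2, 5.5]
gripper_width: 0.004
gripper_force: 2.7
```

>>> play_rows(commands="0 0 0.04 0 0 0;0 0 0 0 0 0;0 0 0 0 0 0")

```text
time_s: 16.1
tcp_pos: [0.5968, -0.0114, 0.2017]
ee_rot: [[0.999, -0.04, 0.001], [-0.04, -0.999, 0.0], [0.001, -0.0, -1.0]]
wrist_force: [-0.9, -0.3, 4.1]
gripper_width: 0.001
gripper_force: 2.1
```

>>> play_rows(commands="0 0 0.04 0 0 0;0 0 0 0 0 0;0 0 0 0 0 0")

```text
time_s: 16.4
tcp_pos: [0.5965, -0.0114, 0.2025]
ee_rot: [[0.999, -0.04, -0.0], [-0.04, -0.999, 0.0], [-0.0, -0.0, -1.0]]
wrist_force: [0.2, -0.3, 3.0]
gripper_width: 0.006
gripper_force: 1.2
```

>>> play_rows(commands="0 0 0.04 0 0 0;0 0 0 0 0 0;0 0 0 0 0 0")

```text
time_s: 16.7
tcp_pos: [0.5962, -0.0114, 0.2035]
ee_rot: [[0.999, -0.041, -0.001], [-0.041, -0.999, 0.0], [-0.001, -0.0, -1.0]]
wrist_force: [0.3, -0.1, -0.2]
gripper_width: 0.005
gripper_force: 0.3
```

>>> play_rows(commands="0 0 0.04 0 0 0;0 0 0 0 0 0;0 0 0 0 0 0")

```text
time_s: 17.0
tcp_pos: [0.5963, -0.0114, 0.205]
ee_rot: [[0.999, -0.04, -0.0], [-0.04, -0.999, 0.0], [-0.0, -0.0, -1.0]]
wrist_force: [0.7, 0.3, -0.1]
gripper_width: 0.006
gripper_force: 0.0
```

>>> play_rows(commands="0 0 0.5 0 0 0;0 0 0.8 0 0 0;0 0 0.8 0 0 0;0 0 0.6 0 0 0;-0.3 -0.6 0 0 0 0;-0.3 -0.6 0 0 0 0;-0.3 -0.6 0 0 0 0;-0.3 -0.6 0 0 0 0;-0.3 -0.6 0 0 0 0;-0.3 -0.6 0 0 0 0;-0.3 -0.6 0 0 0 0;-0.3 -0.6 0 0 0 0;0 -0.1 0 0 0 0;0 0 0 0 0 0;0 0 0 0 0 0", grip=50)

```text
time_s: 18.5
tcp_pos: [0.5241, -0.1587, 0.2857]
ee_rot: [[0.999, -0.041, -0.001], [-0.041, -0.999, 0.0], [-0.001, -0.0, -1.0]]
wrist_force: [-0.1, 0.3, -0.2]
gripper_width: 0.576
gripper_force: 0.0
```

```bash
python3 - <<'E'
from h import *
S,_=cap('side');T,_=cap('top')
o=np.hstack([cv2.resize(S[130:250,240:340],(500,600),interpolation=cv2.INTER_CUBIC),cv2.resize(T[190:270,300:340],(300,600),interpolation=cv2.INTER_CUBIC)])
cv2.imwrite('pics/c5.png',o)
a=np.array([.5964,-.0113]); p=np.array([.590,-.161])
print('ring',px('side',[*a,.1527]))
for z in(.115,.125,.135): print(z,'tabend',px('side',[.506,-.1577,z]),px('top',[.506,-.1577,z]),'root',px('side',[.59,-.161,z]),'grip',px('side',[.525,-.1585,z]))
E
```

```text
ring [275.8108019  206.75371018]
0.115 tabend [323.04641207 183.65694958] [334.38554561 254.57879094] root [292.28929272 176.92872793] grip [316.02176107 182.1057493 ]
0.125 tabend [323.39979437 180.91786167] [334.8961541  254.39473307] root [292.43882551 174.18238935] grip [316.32810447 179.36489555]
0.135 tabend [323.75784539 178.14258635] [335.41628298 254.2072434 ] root [292.59030748 171.40025179] grip [316.63848265 176.58794261]
```

View pics/c5.png

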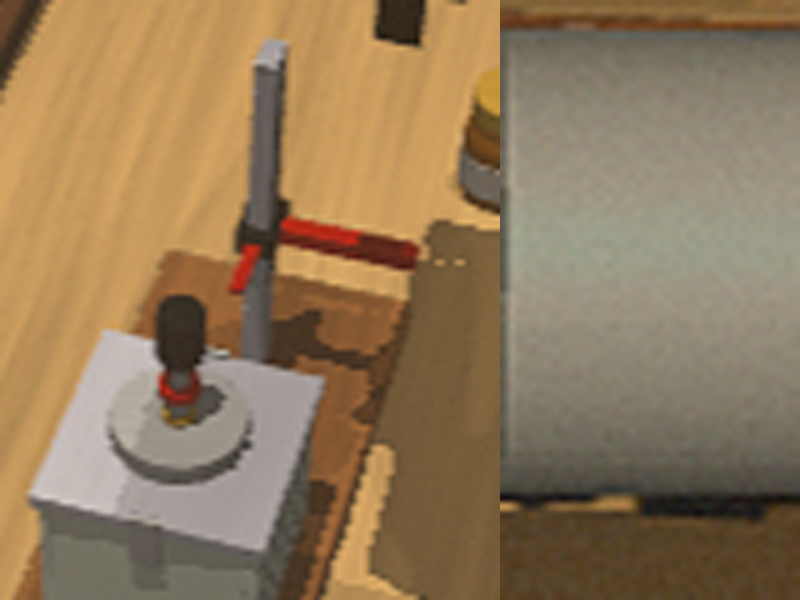

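The side crop shows the gauge standing down on the lid, with its ring at (180,388), i.e. pixel (275.7,207.3). That agrees with ring z of about 0.152. The tab end at (416,255) puts the pointer near z 0.124. I'll touch the bar's top with shut fingers to get its height in the same TCP reference.

>>> play_rows(commands="0 0 -0.8 0 0 0;0 0 -0.8 0 0 0;0 0 -0.8 0 0 0;0 0 -0.8 0 0 0;0 0 -0.8 0 0 0;0 0 -0.5 0 0 0;0 0 0 0 0 0;0 0 0 0 0 0;0 0 0 0 0 0", grip=0)

```text
time_s: 19.5
tcp_pos: [0.5254, -0.1583, 0.1523]
ee_rot: [[0.999, -0.04, 0.002], [-0.04, -0.999, -0.0], [0.002, 0.0, -1.0]]
wrist_force: [-0.3, 0.2, 0.6]
gripper_width: 0.007
gripper_force: 0.0
```

>>> play_rows(commands="0 0 -0.05 0 0 0;0 0 -0.05 0 0 0;0 0 0 0 0 0;0 0 0 0 0 0")

```text
time_s: 19.9
tcp_pos: [0.5244, -0.1585, 0.1483]
ee_rot: [[0.999, -0.04, 0.0], [-0.04, -0.999, -0.0], [0.0, 0.0, -1.0]]
wrist_force: [-0.3, 0.5, -0.1]
gripper_width: 0.003
gripper_force: 0.0
```

>>> play_rows(commands="0 0 -0.04 0 0 0;0 0 -0.04 0 0 0;0 0 0 0 0 0;0 0 0 0 0 0")

```text
time_s: 20.3
tcp_pos: [0.5244, -0.1585, 0.1456]
ee_rot: [[0.999, -0.04, -0.0], [-0.04, -0.999, -0.0], [-0.0, 0.0, -1.0]]
wrist_force: [-0.2, -0.8, -0.7]
gripper_width: 0.004
gripper_force: 0.0
```

>>> play_rows(commands="0 0 -0.1 0 0 0;0 0 -0.1 0 0 0;0 0 -0.1 0 0 0;0 0 0 0 0 0;0 0 0 0 0 0")

```text
time_s: 20.8
tcp_pos: [0.5243, -0.1585, 0.1366]
ee_rot: [[0.999, -0.04, -0.0], [-0.04, -0.999, -0.0], [-0.0, 0.0, -1.0]]
wrist_force: [0.5, -0.3, -0.5]
gripper_width: 0.006
gripper_force: 0.0
```

>>> play_rows(commands="0 0 -0.04 0 0 0;0 0 -0.04 0 0 0;0 0 0 0 0 0;0 0 0 0 0 0")

```text
time_s: 21.2
tcp_pos: [0.5244, -0.1585, 0.1344]
ee_rot: [[0.999, -0.04, -0.0], [-0.04, -0.999, -0.0], [-0.0, 0.0, -1.0]]
wrist_force: [0.9, 0.3, -0.5]
gripper_width: 0.002
gripper_force: 0.0
```

>>> play_rows(commands="0 0 -0.04 0 0 0;0 0 0 0 0 0;0 0 0 0 0 0;0 0 0 0 0 0")

```text
time_s: 21.6
tcp_pos: [0.5244, -0.1585, 0.1332]
ee_rot: [[0.999, -0.04, 0.0], [-0.04, -0.999, -0.0], [0.0, 0.0, -1.0]]
wrist_force: [-0.3, 1.5, 1.0]
gripper_width: 0.002
gripper_force: 0.0
```

>>> play_rows(commands="0 0 -0.03 0 0 0;0 0 0 0 0 0;0 0 0 0 0 0;0 0 0 0 0 0")

```text
time_s: 22.0
tcp_pos: [0.5244, -0.1585, 0.1323]
ee_rot: [[0.999, -0.04, 0.0], [-0.04, -0.999, -0.0], [0.0, 0.0, -1.0]]
wrist_force: [-0.6, -0.2, 1.0]
gripper_width: 0.008
gripper_force: 0.0
```

```bash
python3 - <<'E'
from h import *
s=r.sense();print(s['wrist_force'],s['moment'],s['gripper_force'],s['tcp_pos'])
E
```

```text
[-0.63494741 -0.19524331  1.01745147] [-0.02710708  0.01070749  0.00136005] 0.0 [ 0.52440686 -0.15848019  0.13226277]
```

>>> play_rows(commands="0 0 -0.04 0 0 0;0 0 0 0 0 0;0 0 0 0 0 0;0 0 0 0 0 0")

```text
time_s: 22.4
tcp_pos: [0.5244, -0.1585, 0.131]
ee_rot: [[0.999, -0.04, 0.0], [-0.04, -0.999, -0.0], [0.0, 0.0, -1.0]]
wrist_force: [-0.3, -0.8, 0.3]
gripper_width: 0.006
gripper_force: 0.0
```

>>> play_rows(commands="0 0 -0.04 0 0 0;0 0 0 0 0 0;0 0 0 0 0 0;0 0 0 0 0 0")

```text
time_s: 22.8
tcp_pos: [0.5246, -0.1585, 0.13]
ee_rot: [[0.999, -0.04, 0.0], [-0.04, -0.999, -0.0], [0.0, 0.0, -1.0]]
wrist_force: [0.5, 0.6, 0.3]
gripper_width: 0.006
gripper_force: 0.3
```

>>> play_rows(commands="0 0 -0.02 0 0 0;0 0 0 0 0 0;0 0 0 0 0 0")

```text
time_s: 23.1
tcp_pos: [0.5246, -0.1585, 0.1294]
ee_rot: [[0.999, -0.04, 0.0], [-0.04, -0.999, -0.0], [0.0, 0.0, -1.0]]
wrist_force: [-0.4, 0.5, 2.0]
gripper_width: 0.001
gripper_force: 0.9
```

>>> play_rows(commands="0 0 -0.02 0 0 0;0 0 0 0 0 0;0 0 0 0 0 0")

```text
time_s: 23.4
tcp_pos: [0.5246, -0.1585, 0.1287]
ee_rot: [[0.999, -0.04, 0.0], [-0.04, -0.999, -0.0], [0.0, 0.0, -1.0]]
wrist_force: [0.5, -0.3, 1.0]
gripper_width: 0.006
gripper_force: 0.9
```

Bar top is at TCP z 0.1287, so the line is at 0.1227. The ring is at 0.1527, so the pointer must rise 30.0 mm.

>>> play_rows(commands="0 0 0.4 0 0 0;0 0 0.5 0 0 0;0 0 0 0 0 0;0 0 0 0 0 0;0 0 0 0 0 0;0 0 0 0 0 0;0 0 0 0 0 0", grip=50)

```text
time_s: 24.1
tcp_pos: [0.5241, -0.1584, 0.1551]
ee_rot: [[0.999, -0.04, -0.001], [-0.04, -0.999, 0.0], [-0.001, -0.0, -1.0]]
wrist_force: [-0.5, 0.7, 0.0]
gripper_width: 0.532
gripper_force: 0.0
```

>>> play_rows(commands="0 0 -0.5 0 0 0;0 0 -0.5 0 0 0;0 0 -0.5 0 0 0;0 0 -0.23 0 0 0;0 0 0 0 0 0;0 0 0 0 0 0")

```text
time_s: 24.7
tcp_pos: [0.5248, -0.1586, 0.1041]
ee_rot: [[0.999, -0.04, 0.001], [-0.04, -0.999, -0.0], [0.001, 0.0, -1.0]]
wrist_force: [-0.1, 0.4, 0.3]
gripper_width: 0.577
gripper_force: 0.0
```

>>> play_rows(commands="0 0 0 0 0 0;0 0 0 0 0 0;0 0 0 0 0 0;0 0 0 0 0 0;0 0 0 0 0 0;0 0 0 0 0 0;0 0 0 0 0 0;0 0 0 0 0 0;0 0 0 0 0 0;0 0 0 0 0 0", grip=5)

```text
time_s: 25.7
tcp_pos: [0.5244, -0.158, 0.1038]
ee_rot: [[0.999, -0.04, 0.0], [-0.04, -0.999, 0.001], [0.0, -0.001, -1.0]]
wrist_force: [-1.2, 6.2, 1.7]
gripper_width: 0.126
gripper_force: 30.0
```

>>> play_rows(commands="0 0.03 0 0 0 0;0 0 0.1 0 0 0;0 0 0.2 0 0 0;0 0 0.2 0 0 0;0 0 0.2 0 0 0;0 0 0.2 0 0 0;0 0 0.1 0 0 0;0 0 0 0 0 0;0 0 0 0 0 0;0 0 0 0 0 0")

```text
time_s: 26.7
tcp_pos: [0.5244, -0.1577, 0.1343]
ee_rot: [[0.999, -0.04, 0.0], [-0.04, -0.999, -0.0], [0.0, 0.0, -1.0]]
wrist_force: [-0.8, 0.8, 1.6]
gripper_width: 0.136
gripper_force: 30.0
```

>>> play_rows(commands="0 0 0 0 0 0;0 0 0 0 0 0;0 0 0 0 0 0;0 0 0 0 0 0;0 0 0 0 0 0;0 0 0 0 0 0", grip=50)

```text
time_s: 27.3
tcp_pos: [0.5244, -0.1576, 0.1337]
ee_rot: [[0.999, -0.04, -0.0], [-0.04, -0.999, 0.0], [-0.0, 0.0, -1.0]]
wrist_force: [-0.5, -0.6, -0.5]
gripper_width: 0.55
gripper_force: 0.0
```

>>> play_rows(commands="0 0 0.3 0 0 0;0 0 0.5 0 0 0;0 0 0.4 0 0 0;0 0 0 0 0 0")

```text
time_s: 27.7
tcp_pos: [0.5259, -0.1577, 0.1723]
ee_rot: [[0.999, -0.04, 0.005], [-0.04, -0.999, -0.001], [0.005, 0.0, -1.0]]
wrist_force: [0.6, -0.9, 0.3]
gripper_width: 0.574
gripper_force: 0.0
```

>>> play_rows(commands="0 0 0 0 0 0;0 0 0 0 0 0;0 0 0 0 0 0;0 0 0 0 0 0;0 0 0 0 0 0;0 0 0 0 0 0;0 0 0 0 0 0;0 0 0 0 0 0", grip=0)

```text
time_s: 28.5
tcp_pos: [0.5244, -0.1576, 0.1697]
ee_rot: [[0.999, -0.04, -0.0], [-0.04, -0.999, 0.0], [-0.0, -0.0, -1.0]]
wrist_force: [-0.2, 0.6, 0.1]
gripper_width: 0.014
gripper_force: 0.0
```

```bash
python3 - <<'E'
from h import *
s=r.sense();print(s['wrist_force'],s['gripper_force'],s['tcp_pos'])
S,_=cap('side');cv2.imwrite('pics/c6.png',cv2.resize(S[130:250,240:340],(500,600),interpolation=cv2.INTER_CUBIC))
for z in(.148,.1527,.157): print(z,'tabend',(px('side',[.506,-.1577,z])-[240,130]+.5)*5)
E
```

```text
[-0.17967948  0.55621763  0.06812564] 0.0 [ 0.52438388 -0.15757133  0.16972488]
0.148 tabend [423.65222439 224.89719357]
0.1527 tabend [424.51664582 218.19701015]
0.157 tabend [425.31227055 212.03007407]
```

View pics/c6.png

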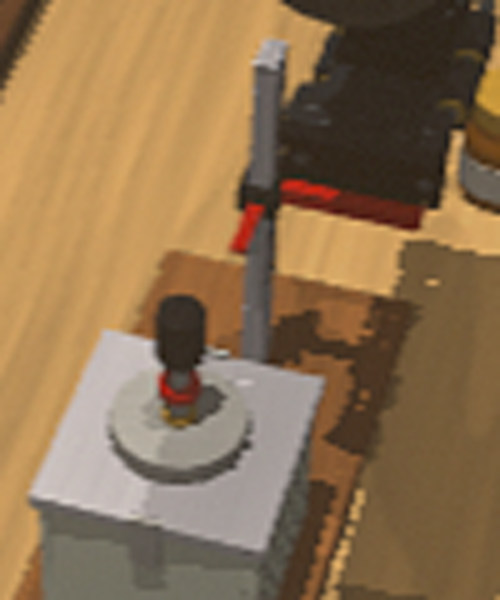

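The pointer has moved up, its tab end at (419,217) where (424.5,218) was predicted for z 0.1527. The gauge is unmoved. I'll verify the height by a light touch.

>>> play_rows(commands="0 0 -0.2 0 0 0;0 0 -0.07 0 0 0;0 0 -0.03 0 0 0;0 0 0 0 0 0;0 0 0 0 0 0;0 0 0 0 0 0")

```text
time_s: 29.15
tcp_pos: [0.5245, -0.1576, 0.1609]
ee_rot: [[0.999, -0.04, 0.0], [-0.04, -0.999, -0.0], [0.0, 0.0, -1.0]]
wrist_force: [-0.8, -0.7, 0.3]
gripper_width: 0.007
gripper_force: 0.0
```

>>> play_rows(commands="0 0 -0.02 0 0 0;0 0 0 0 0 0;0 0 0 0 0 0")

```text
time_s: 29.45
tcp_pos: [0.5244, -0.1576, 0.1602]
ee_rot: [[0.999, -0.04, -0.0], [-0.04, -0.999, -0.0], [-0.0, 0.0, -1.0]]
wrist_force: [0.2, 0.8, 0.6]
gripper_width: 0.004
gripper_force: 0.0
```

>>> play_rows(commands="0 0 -0.02 0 0 0;0 0 0 0 0 0;0 0 0 0 0 0")

```text
time_s: 29.75
tcp_pos: [0.5244, -0.1576, 0.1595]
ee_rot: [[0.999, -0.04, -0.0], [-0.04, -0.999, 0.0], [-0.0, -0.0, -1.0]]
wrist_force: [-0.3, -0.6, -0.4]
gripper_width: 0.01
gripper_force: 0.0
```

>>> play_rows(commands="0 0 -0.02 0 0 0;0 0 0 0 0 0;0 0 0 0 0 0")

```text
time_s: 30.05
tcp_pos: [0.5245, -0.1576, 0.1591]
ee_rot: [[0.999, -0.04, 0.0], [-0.04, -0.999, -0.0], [0.0, 0.0, -1.0]]
wrist_force: [-0.2, -0.4, 0.7]
gripper_width: 0.006
gripper_force: 0.5
```

Contact is at 0.1592 against a target of 0.1587, so it is level within 0.5 mm. I'll retreat, take a last look and hand in.

>>> play_rows(commands="0 0 0.3 0 0 0;0 0 0.7 0 0 0;0 0 0.9 0 0 0;0 0 0.9 0 0 0;0 0 0.9 0 0 0;-0.6 0 0.3 0 0 0;-0.8 0 0 0 0 0;-0.8 0 0 0 0 0;0 0 0 0 0 0;0 0 0 0 0 0")

```text
time_s: 31.05
tcp_pos: [0.4585, -0.1577, 0.2799]
ee_rot: [[0.999, -0.04, 0.002], [-0.04, -0.999, -0.0], [0.002, 0.0, -1.0]]
wrist_force: [0.6, 0.1, 0.4]
gripper_width: 0.006
gripper_force: 0.0
```

```bash
python3 - <<'E'
from h import *
S,_=cap('side');cv2.imwrite('pics/c7.png',S)
E
```

```text
(no output)
```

View pics/c7.png

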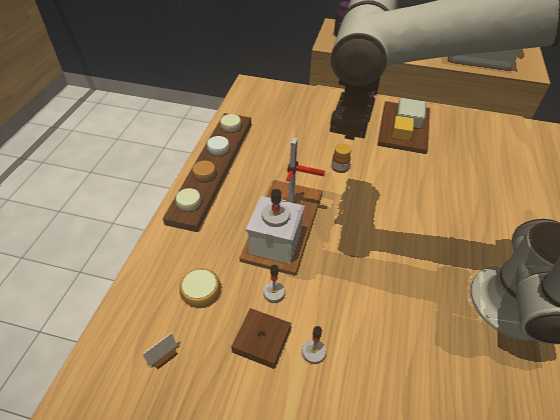

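The gauge stands on the lid (276,212), the pointer is raised (290,172), the bystanders are unmoved and the arm is clear.

```bash
python3 -c "
from station import r
print(r.finish_job())"
```

```text
the job is handed in; nothing more can be done
None
```

Job handed in at about 31 s: the gauge stands on the lid with its rod bottomed on the press plate (about 5 N on it at most), and the pointer is level with the red ring to about 0.5 mm by touch measurement; no verdict was shown.

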